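# Dial in the stirrer speed by clicks and start it

### The arm

A 6-joint arm with a two-finger parallel gripper is mounted at the origin on a cart in front of the work surface, level with it; the furniture and walls round the work are solid. World frame = base frame: x ahead of the robot, y to its left, z up, the work surface at z = 0. Lengths are in m, angles in rad, forces in N, time in s.
With the tool pointing down it reaches from about 0.35 to 0.925 m from the base axis. Payload 6.4 kg.
Tool frame: the origin (TCP) lies between the finger pads; the fingertips stand 14 mm ahead of it and the grasp point (between the pads) lies 5 mm behind it; z points along the fingers, y is the line along which they close (so a half turn about z gives the same grasp; the last joint's range is limited). The gripper opens to 94 mm and grips with 3 to 60 N. Pads are 16 mm wide; open, the fingers measure 119 mm over their backs; the gripper's body (75 mm by 177 mm) begins 78 mm behind the grasp point.
Start: joints at [-1.523, 0.245, 1.558, -0, 1.339, -0.174], TCP at [0.143, -0.634, 0.182] pointing down, gripper open.
Joint ranges: [-3.13, 3.13], [-1.02, 2.26], [0.13, 2.54], [-0.95, 4.09], [0.21, 2.88], [-2.74, 2.74]. Speed limits (rad/s): [2.57, 2.57, 3.14, 3.14, 3.14, 3.14].

### API

Orientations are given as a unit quaternion [w, x, y, z].
In Python, from workcell import sensors, snapshot, get_calibration, job gives the robot as it stands.
- The arm moves only by the tool send_rows, never from a script. Its argument "series" is a list of rows, each a list of 7 numbers: the opening in per cent of the stroke, from 0 (shut) to 100 (fully open), then the shift along the tool's x, y, z in m, then the turn, a rotation vector about the tool's x, y, z in rad. In form: [[gripper, tx, ty, tz, wx, wy, wz], ...]. A call has exactly 5 rows; each row shifts and turns the commanded pose from where the row before left it, along the tool's axes as they then stand; what a row does not reach is not made up. A row lasts 1/10 s, in which the tool goes at most 50 mm and 8.59 degrees, less where a joint would pass 70% of its speed; a pose out of reach is approached as far as the arm can. A call is refused whole if a number of a shift passes 0.05 or a number of a turn 0.15, either way. A call with a gripper value outside its range is refused whole. The fingers move at their own pace and stop on an object; the grip force is fixed at half the most. Time passes only in rows, so rows that do not move let the fingers close, or fill a call up. It gives the time, the measured TCP pose, the force, the opening and the grip force at its end, in the units of the state.
- sensors.sense(): the state, without advancing time (a new reading comes with each control period).
- snapshot(name): name is "scene" or "top" or "wrist"; returns the picture (480x640x3 uint8, red, green, blue); there is no depth.
- get_calibration(name): a dict with "fx", "fy", "cx", "cy" (pixels), "extrinsics" (4x4, takes a point from camera to world coordinates); the wrist camera has in their place "mount" (4x4, takes a point from camera to tool coordinates, whose origin is the TCP and whose axes are the flange's). Camera axes: x right, y down, z forward; pixel columns grow to the right and rows downward; lengths in m; the calibration is good to about 2 mm. A picture is of the moment at which its call begins: read the wrist's pose just before it. get_calibration takes no time and is no camera call.
- job.hand_in(): hands the job in; it is judged then, once.
The state is a dict: "t": time; "joint_positions": joint angles; "dq": joint speeds; "joint_efforts": joint torques, N m; "eef_pos": TCP position; "eef_rot": TCP orientation; "contact_force": force on the tool from outside, world axes, zero at the start; "wrist_torque": the same for the moment, N m; "finger_gap": finger opening in m; "gripper_force": force on a finger pad.
Only numpy, scipy, OpenCV 4.12 (cv2) and the standard library are available. Lean on these libraries where they do the work, as an engineer would, in place of code of your own. Each camera call takes 0.05 s, during which the arm holds its last target. There are 200 camera calls.

### The job

On the magnetic stirrer, push the long pointer of the larger (speed) dial round with a fingertip, click by click, until it rests at step 4, counting the short bar mark as step 0 and each dot clockwise as one step more. Then press the start button fully in with a fingertip and let it come back out. Only push, do not pinch the dial; do not press start before the speed is set, and leave the small (heat) dial and the loose things standing about as they are.

Things in the scene. Friction and masses are not known exactly. Their poses are not given: they have to be found in the camera images.
- stirrer: White stirrer fixed to the bench, 158 x 300 x 50 mm (x, y, z); origin: centre of its underside, -x is its front. The deck (flat top) is 50 mm up. A metal plate (diameter 106 mm, top at 58 mm) at (0, 85) mm carries a beaker. Speed dial axis at (-5, -55) mm, start button at (45, -118), heat dial at (-45, -115); an 11 mm high rod socket at (62, 10). A tall pan on a jack stands close behind and left.
- speed_dial (a joint): Angle of the larger dial (rad): 0 with the pointer at the bar mark (along the stirrer's +y), growing clockwise seen from above; stops at 0 and 3.142. Detents (steps 0 to 6) every 0.5236 rad (30 degrees): step 4 is 2.094. It resists with about 0.12 N m (5 N at 25 mm) up to half way between steps, then springs on by itself into the next. Starts at step 0, 1 or 2.
- dial_axis (a point): On the vertical axis of the speed dial at the top of its grip bar, 30 mm above the deck. A black disc (diameter 48 mm, top 8 mm above the deck) carries the upright bar, 10 mm wide, 8 to 30 mm above the deck, reaching 34 mm from the axis at the pointer end (white line) and 24 mm at the tail. Bar mark (step 0) and six dots (steps 1 to 6), 2 mm high, lie 46 mm from the axis.
- dial_pointer (a point): Tip of the pointer end of the speed dial's grip bar, at its top, 34 mm from the axis.
- trailing_face: The half of the grip bar on its anticlockwise side (5 mm of its width): push here at the pointer end to turn the dial clockwise. Origin on the deck, 2.5 mm beside the axis. It runs along its own y, from -24 to +34 mm (pointer).
- leading_face: The other half of the grip bar, on its clockwise side. Origin on the deck, 2.5 mm beside the axis. Both faces loaded by the fingers at once counts as pinching.
- start_button_top (a point): Centre of the top of the start button: a round grey key of diameter 24 mm in a black collar of diameter 40 mm; the collar's top is 12 mm and the key's top 22 mm above the deck. Pressed straight down.
- start_button (a joint): How far the start button is pressed (m): 0 out, 0.006 fully in, which takes about 5 N; a spring brings it back.
- heat_pointer (a point): Tip of the pointer of the small heat dial (black, diameter 30 mm, bar 7 mm wide, 18 mm high, tip 16 mm from its axis), to be left alone; it turns easily.
- small_beaker: Loose glass beaker, 57 mm wide, 66 mm high, standing on the metal plate; origin at the centre of its underside.
- black_stopper: Loose black rubber stopper, 21 mm wide, 24 mm high, standing on the deck near its front edge, about 85 mm from the dial axis; origin at the centre of its underside.
- timer: Loose small timer lying on the bench to the left of the stirrer, 62 x 62 x 18 mm; origin at the centre of its underside.
- red_stopper: Loose red-brown rubber stopper, 28 mm wide, 24 mm high, standing on the bench to the left of the stirrer; origin at the centre of its underside.
- steel_tweezers: Loose steel tweezers, 17 x 125 x 8 mm, lying on the bench to the left of the stirrer; origin at the centre of their underside.

How it is judged:
By the outcome, as a careful person would: the job done as asked, in the order asked, and still so for the second after the job is handed in, with the robot touching nothing.
It also fails if it takes over 54 s, if anything falls off the work surface, if the arm or the gripper's body presses on something with over 40 N, if the wrist force passes 120 N, or if a joint passes its speed limit or range.

## Working session

There is one attempt and no reset: what is moved stays moved. The work goes in short steps, Python scripts to look and compute and a tool call to move; the robot and the scene stay as the last step left them, time stands still between calls to the robot, and variables do not carry over. Pictures are saved under pics/ and viewed, at most 10 in all, crops included, and the job is handed in when it is done.

Besides the shell and the picture viewer there is one more tool, called after "Request:" as name(argument=value, ...) on one line, values as JSON. send_rows: Moves the arm, as the interface text tells. Its arguments: {"type":"object","properties":{"series":{"type":"array","items":{"type":"array","items":{"type":"number"}}}},"required":["series"]}

```bash
mkdir -p pics; python3 - <<'E'
from workcell import sensors, snapshot, get_calibration
import cv2,numpy as np
s=sensors.sense();print({k:np.round(v,4).tolist() for k,v in s.items()})
for n in("top","scene"):
    cv2.imwrite(f"pics/{n}0.png",snapshot(n)[:,:,::-1])
    c=get_calibration(n);print(n,{k:np.round(v,3).tolist() for k,v in c.items()})
print(get_calibration("wrist"))
E
```

```text
{'t': 0.0, 'joint_positions': [-1.5231, 0.2458, 1.559, -0.0, 1.3387, -0.1741], 'dq': [0.0005, -0.0008, -0.0002, 0.0007, -0.0002, -0.0001], 'joint_efforts': [0.0025, -41.5832, -31.4602, 0.0686, 0.0332, -0.0002], 'eef_pos': [0.143, -0.6334, 0.1809], 'eef_rot': [-0.0009, 0.9939, 0.1107, 0.0001], 'contact_force': [-0.2291, 0.6138, 0.4131], 'wrist_torque': [0.0065, -0.0359, 0.0294], 'gripper_force': 0.0, 'finger_gap': 0.0936}
top {'fx': 447.441, 'fy': 447.441, 'cx': 317.203, 'cy': 235.638, 'extrinsics': [[0.015, -0.998, 0.066, 0.41], [-1.0, -0.015, -0.001, -0.048], [0.002, -0.066, -0.998, 1.018], [0.0, 0.0, 0.0, 1.0]]}
scene {'fx': 512.216, 'fy': 512.216, 'cx': 315.314, 'cy': 239.436, 'extrinsics': [[-0.763, -0.256, 0.593, -0.044], [-0.646, 0.321, -0.693, 0.554], [-0.013, -0.912, -0.41, 0.46], [0.0, 0.0, 0.0, 1.0]]}
{'fx': 393.35498063315015, 'fy': 393.35498063315015, 'cx': 321.9985501850344, 'cy': 247.92006186278263, 'mount': array([[ 2.83176708e-04, -9.64460582e-01, -2.64226617e-01,
         7.80000393e-02],
       [ 9.99999918e-01,  1.96212269e-04,  3.55519390e-04,
        -3.70927247e-04],
       [-2.91039934e-04, -2.64226696e-01,  9.64460558e-01,
        -2.01179101e-01],
       [ 0.00000000e+00,  0.00000000e+00,  0.00000000e+00,
         1.00000000e+00]])}
```

View pics/top0.png

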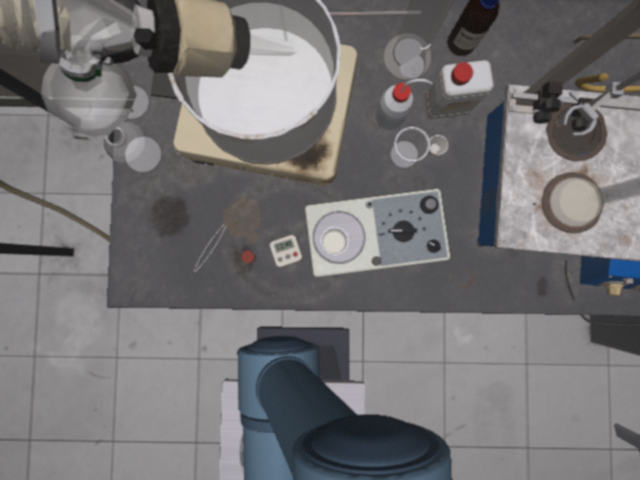

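View pics/scene0.png

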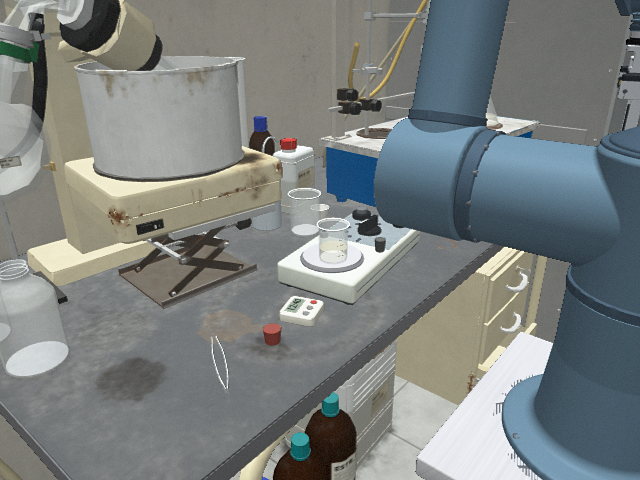

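The top view shows the stirrer at about (305–450, 190–275), with the speed dial near (403,231), start button (430,204), heat dial (433,246) and black stopper (376,261). I'll enlarge it and measure.

```bash
cat > h.py <<'E'
import numpy as np,cv2
from scipy.spatial.transform import Rotation as R
from workcell import sensors,snapshot,get_calibration
def pose(s):
    T=np.eye(4);q=s['eef_rot'];T[:3,:3]=R.from_quat([q[1],q[2],q[3],q[0]]).as_matrix();T[:3,3]=s['eef_pos'];return T
def cam(n,s=None):
    c=get_calibration(n)
    return c,(np.array(c['extrinsics']) if n!='wrist' else pose(s)@np.array(c['mount']))
def ray(c,T,u,v,z):
    d=T[:3,:3]@np.array([(u-c['cx'])/c['fx'],(v-c['cy'])/c['fy'],1]);o=T[:3,3]
    return o+d*(z-o[2])/d[2]
def proj(c,T,p):
    q=np.linalg.inv(T)@np.append(p,1);return np.array([c['fx']*q[0]/q[2]+c['cx'],c['fy']*q[1]/q[2]+c['cy']])
E
python3 - <<'E'
from h import *
im=cv2.imread('pics/top0.png');c,T=cam('top')
cv2.imwrite('pics/top0c.png',cv2.resize(im[175:290,295:460],None,fx=4.8,fy=4.8,interpolation=cv2.INTER_CUBIC))
for n,u,v,z in[('dial',403,231,.08),('btn',430,204,.072),('heat',433,246,.068),('plate',339,236.5,.058),('bstop',376,261,.07)]:
    print(n,ray(c,T,u,v,z).round(4))
E
```

```text
dial [ 0.485  -0.2286  0.08  ]
btn [ 0.5442 -0.2875  0.072 ]
heat [ 0.4549 -0.2948  0.068 ]
plate [ 0.4727 -0.0953  0.058 ]
bstop [ 0.4212 -0.1736  0.07  ]
```

View pics/top0c.png

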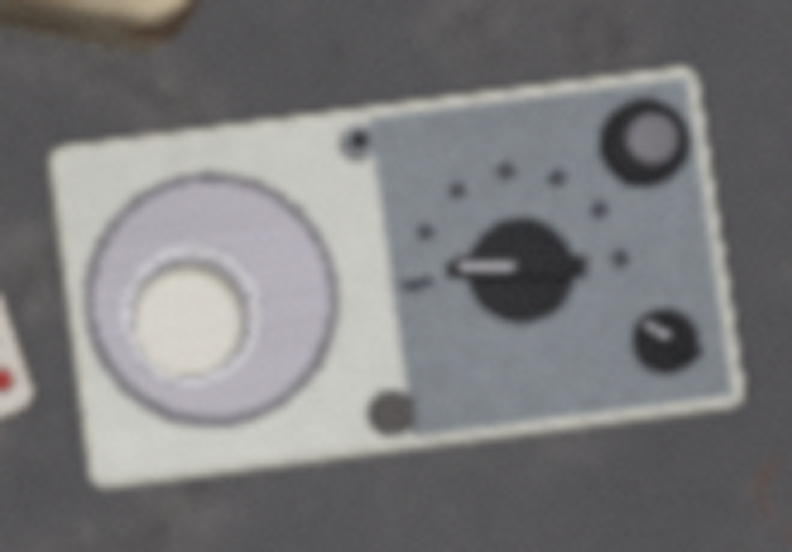

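The pointer is at step 0 (it lies alongside the bar mark; stirrer yaw is about 7°). Next I move above the dial, then turn the tool so its −x is the push direction.

Request:
send_rows(series=[[100,0.0282,-0.02,-0.0015,0,0,0],[100,0.0282,-0.02,-0.0015,0,0,0],[100,0.0282,-0.02,-0.0015,0,0,0],[100,0.0282,-0.02,-0.0015,0,0,0],[100,0.0282,-0.02,-0.0015,0,0,0]])

```text
t: 0.6
eef_pos: [0.2592, -0.5041, 0.189]
eef_rot: [-0.0, 0.994, 0.111, -0.0]
contact_force: [0.4, 0.0, -0.3]
finger_gap: 0.0941
gripper_force: 0.0
```

Request:
send_rows(series=[[100,0.0282,-0.02,-0.0015,0,0,0],[100,0.0282,-0.02,-0.0015,0,0,0],[100,0.0282,-0.02,-0.0015,0,0,0],[100,0.0282,-0.02,-0.0015,0,0,0],[100,0.0282,-0.02,-0.0015,0,0,0]])

```text
t: 1.1
eef_pos: [0.3747, -0.3755, 0.1966]
eef_rot: [-0.0, 0.994, 0.111, -0.0]
contact_force: [0.5, 0.5, -0.7]
finger_gap: 0.0939
gripper_force: 0.0
```

Request:
send_rows(series=[[100,0.0282,-0.02,-0.0015,0,0,0],[100,0.0282,-0.02,-0.0015,0,0,0],[100,0.0282,-0.02,-0.0015,0,0,0],[100,0.0282,-0.02,-0.0015,0,0,0],[100,0.0282,-0.02,-0.0015,0,0,0]])

```text
t: 1.6
eef_pos: [0.4902, -0.247, 0.2041]
eef_rot: [-0.0, 0.994, 0.111, -0.0]
contact_force: [-0.3, -0.4, 0.6]
finger_gap: 0.0942
gripper_force: 0.0
```

Request:
send_rows(series=[[100,0,0,0,0,0,-0.149],[100,0,0,0,0,0,-0.149],[100,0,0,0,0,0,-0.149],[100,0,0,0,0,0,-0.149],[100,0,0,0,0,0,-0.149]])

```text
t: 2.1
eef_pos: [0.4894, -0.2481, 0.2039]
eef_rot: [-0.0, 0.884, 0.468, -0.0]
contact_force: [-0.0, -0.5, -0.3]
finger_gap: 0.0943
gripper_force: 0.0
```

Request:
send_rows(series=[[100,0,0,0,0,0,-0.149],[100,0,0,0,0,0,-0.149],[100,0,0,0,0,0,-0.149],[100,0,0,0,0,0,-0.149],[100,0,0,0,0,0,-0.149]])

```text
t: 2.6
eef_pos: [0.4893, -0.2481, 0.2039]
eef_rot: [-0.001, 0.653, 0.757, -0.0]
contact_force: [-0.1, 0.2, -0.1]
finger_gap: 0.0942
gripper_force: 0.0
```

Request:
send_rows(series=[[100,0,0,0,0,0,-0.149],[100,0,0,0,0,0,-0.149],[100,0,0,0,0,0,-0.149],[100,0,0,0,0,0,-0.149],[100,0,0,0,0,0,-0.149]])

```text
t: 3.1
eef_pos: [0.4894, -0.2482, 0.2039]
eef_rot: [-0.0, 0.333, 0.943, 0.0]
contact_force: [0.5, 0.1, -0.4]
finger_gap: 0.0938
gripper_force: 0.0
```

Request:
send_rows(series=[[100,0,0,0,0,0,-0.149],[100,0,0,0,0,0,-0.149],[100,0,0,0,0,0,-0.149],[100,0,0,0,0,0,-0.149],[100,0,0,0,0,0,-0.149]])

```text
t: 3.6
eef_pos: [0.4893, -0.2482, 0.2039]
eef_rot: [-0.0, -0.033, 0.999, 0.0]
contact_force: [0.5, 0.3, 1.1]
finger_gap: 0.0939
gripper_force: 0.0
```

```bash
python3 - <<'E'
from h import *
import json
s=sensors.sense();im=snapshot('wrist')[:,:,::-1]
cv2.imwrite('pics/w1.png',im);np.save('w1pose.npy',pose(s));print(s['joint_positions'])
E
```

```text
[-6.76027468e-01 -1.04353181e-02  1.79582051e+00  2.00511396e-06
  1.35716161e+00 -2.31314282e+00]
```

View pics/w1.png

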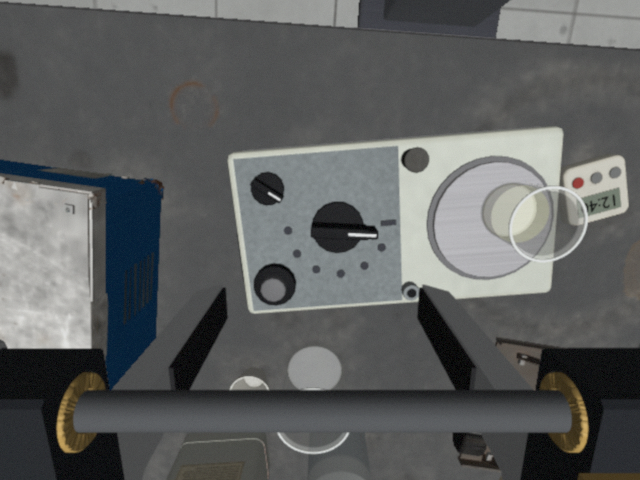

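The wrist view shows the whole control panel: dial centre near (338,228), bar mark (388,222), dots through (288,230), pointer tip at (377,233) towards the bar mark (step 0), button key (273,291) and black stopper (415,159).

```bash
python3 - <<'E'
from h import *
im=cv2.imread('pics/w1.png');c=get_calibration('wrist');T=np.load('w1pose.npy')@np.array(c['mount'])
g=cv2.cvtColor(im,cv2.COLOR_BGR2GRAY)
P=[]
for u,v in[(388,222),(381,247),(364,266),(341,273),(317,269),(297,254),(288,230)]:
    w=g[v-9:v+10,u-9:u+10].astype(float);m=np.clip(np.median(w)-25-w,0,None);n,l,st,ce=cv2.connectedComponentsWithStats((m>0).astype(np.uint8))
    k=min(range(1,n),key=lambda i:np.hypot(*(ce[i]-9)));P.append(ray(c,T,u-9+ce[k][0],v-9+ce[k][1],.052))
P=np.array(P)
A=np.c_[2*P[:,:2],np.ones(7)];x=np.linalg.lstsq(A,(P[:,:2]**2).sum(1),rcond=None)[0];ctr=x[:2];print('ctr',ctr,'r',np.sqrt(x[2]+ctr@ctr))
an=np.degrees(np.arctan2(*(P[:,:2]-ctr).T[::-1]));print('angles',an.round(1))
yaw=np.mean(an-90+30*np.arange(7));print('yaw',yaw)
b=ray(c,T,273,291,.072);h=ray(c,T,267,189,.06);st=ray(c,T,415,159,.074);tip=ray(c,T,377,233,.08)
r=np.radians(yaw);Rz=np.array([[np.cos(r),-np.sin(r)],[np.sin(r),np.cos(r)]])
for n,p in zip(('btn','heat','stop','tip'),(b,h,st,tip)): print(n,p.round(4),'local rel dial',(Rz.T@(p[:2]-ctr)).round(4))
print('btn by model',ctr+Rz@[.05,-.063],'tip dir',np.degrees(np.arctan2(*(tip[:2]-ctr)[::-1])))
np.save('dial.npy',[*ctr,yaw])
E
```

```text
ctr [ 0.4881189  -0.23360668] r 0.04607514422933719
angles [ 97.7  67.5  37.5   8.  -21.8 -51.2 -80.8]
yaw 8.122696549254764
btn [ 0.5481 -0.2881  0.072 ] local rel dial [ 0.0517 -0.0625]
heat [ 0.458  -0.2979  0.06  ] local rel dial [-0.0389 -0.0593]
stop [ 0.4235 -0.1754  0.074 ] local rel dial [-0.0557  0.0668]
tip [ 0.4864 -0.201   0.08  ] local rel dial [0.0029 0.0325]
btn by model [ 0.54651877 -0.28890998] tip dir 93.01805870680263
```

Request:
send_rows(series=[[0,0,0,0,0,0,-0.075],[0,0.006,0.0104,0,0,0,0],[0,0.006,0.0104,0.01,0,0,0],[0,0.006,0.0104,0.01,0,0,0],[0,0.006,0.0104,0.01,0,0,0]])

```text
t: 4.15
eef_pos: [0.4594, -0.2093, 0.1739]
eef_rot: [-0.0, -0.066, 0.998, 0.0]
contact_force: [0.5, 0.9, 0.6]
finger_gap: 0.0578
gripper_force: 0.0
```

Request:
send_rows(series=[[0,0,0,0.01,0,0,0],[0,0,0,0.01,0,0,0],[0,0,0,0.01,0,0,0],[0,0,0,0,0,0,0],[0,0,0,0,0,0,0]])

```text
t: 4.65
eef_pos: [0.4603, -0.2106, 0.1443]
eef_rot: [-0.0, -0.067, 0.998, 0.0]
contact_force: [0.2, -0.2, -0.3]
finger_gap: 0.0175
gripper_force: 0.0
```

Request:
send_rows(series=[[0,0,0,0.013,0,0,0],[0,0,0,0.013,0,0,0],[0,0,0,0.013,0,0,0],[0,0,0,0.013,0,0,0],[0,0,0,0.013,0,0,0]])

```text
t: 5.15
eef_pos: [0.4599, -0.2102, 0.0779]
eef_rot: [-0.0, -0.068, 0.998, 0.0]
contact_force: [0.2, 0.2, -0.8]
finger_gap: 0.0005
gripper_force: 0.0
```

Request:
send_rows(series=[[0,-0.002,0,0,0,0,0],[0,-0.002,0,0,0,0,0],[0,-0.002,0,0,0,0,0],[0,-0.001,0,0,0,0,0],[0,0,0,0,0,0,0]])

```text
t: 5.65
eef_pos: [0.4677, -0.2097, 0.0801]
eef_rot: [0.0, -0.068, 0.998, -0.0]
contact_force: [0.9, -0.1, -0.4]
finger_gap: 0.0004
gripper_force: 0.0
```

```bash
cat > st.py <<'E'
from h import *
s=sensors.sense();T=pose(s);x,y,yw=np.load('dial.npy');r=np.radians(yw)
p=T[:2,3]-[x,y];Rz=np.array([[np.cos(r),-np.sin(r)],[np.sin(r),np.cos(r)]]);l=Rz.T@p
ty=np.degrees(np.arctan2(T[1,0],T[0,0]))
print('t',s['t'],'local mm',(l*1e3).round(1),'r',np.hypot(*l)*1e3,'z',T[2,3].round(4),'push-dir dial angle',(yw+180-ty)%360,'Ftool',(T[:3,:3].T@s['contact_force']).round(1),'gap',s['finger_gap'])
E
cat st.py | python3 -
python3 - <<'E'
from h import *
cv2.imwrite('pics/w2.png',snapshot('wrist')[:,:,::-1])
E
```

```text
t 5.65 local mm [-16.8  26.5] r 31.40689564941246 z 0.0801 push-dir dial angle 0.36538859085209197 Ftool [-0.9 -0.2  0.4] gap 0.0003863732428199438
```

View pics/w2.png

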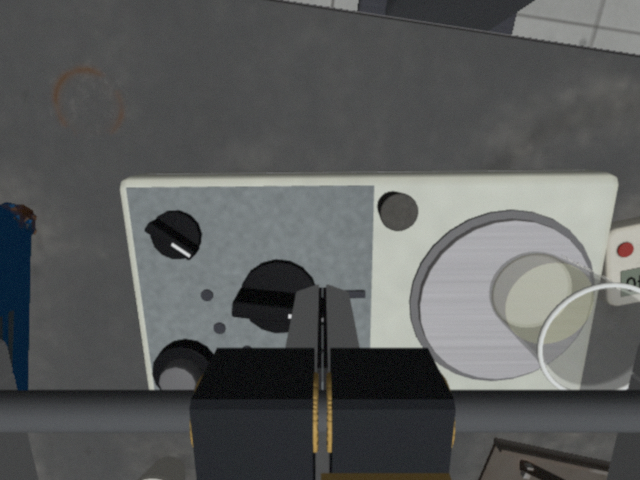

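Closed fingers are down in front of the pointer's trailing face, about 4 mm clear. Now I push along the arc.

Request:
send_rows(series=[[0,-0.002,0,0,0,0,0],[0,-0.0015,0,0,0,0,0],[0,-0.0014,0.0006,0,0,0,0.052],[0,-0.0014,0.0006,0,0,0,0.052],[0,-0.0014,0.0006,0,0,0,0.052]])

```text
t: 6.2
eef_pos: [0.4748, -0.2068, 0.0795]
eef_rot: [0.0, 0.011, 1.0, -0.0]
contact_force: [0.5, 0.5, 0.3]
finger_gap: 0.0003
gripper_force: 0.0
```

```bash
python3 st.py
```

```text
t 6.2 local mm [-9.4 28.4] r 29.892869411371553 z 0.0795 push-dir dial angle 9.438620444974617 Ftool [-0.5  0.5 -0.3] gap 0.0003348012613489159
```

Request:
send_rows(series=[[0,-0.0019,0.0007,0,0,0,0.052],[0,-0.0019,0.0007,0,0,0,0.052],[0,-0.0014,0.0006,0,0,0,0.052],[0,0,0,0,0,0,0],[0,0,0,0,0,0,0]])

```text
t: 6.7
eef_pos: [0.48, -0.2052, 0.0795]
eef_rot: [-0.0, 0.088, 0.996, 0.0]
contact_force: [-0.4, 0.5, -0.2]
finger_gap: 0.0003
gripper_force: 0.0
```

```bash
cat >> st.py <<'E'
a=np.radians((yw+180-ty)%360)
print('t,r mm',(np.array([l[0]*np.cos(a)-l[1]*np.sin(a),l[0]*np.sin(a)+l[1]*np.cos(a)])*1e3).round(1))
E
python3 st.py
```

```text
t 6.7 local mm [-4.  29.3] r 29.551653507955983 z 0.0795 push-dir dial angle 18.19086993944262 Ftool [0.4 0.4 0.2] gap 0.00029514059249607146
t,r mm [-12.9  26.6]
```

```bash
python3 - <<'E'
from h import *
im=snapshot('wrist')[:,:,::-1];cv2.imwrite('pics/w3.png',cv2.resize(im[170:400,120:480],None,fx=2,fy=2))
E
```

```text
(no output)
```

View pics/w3.png

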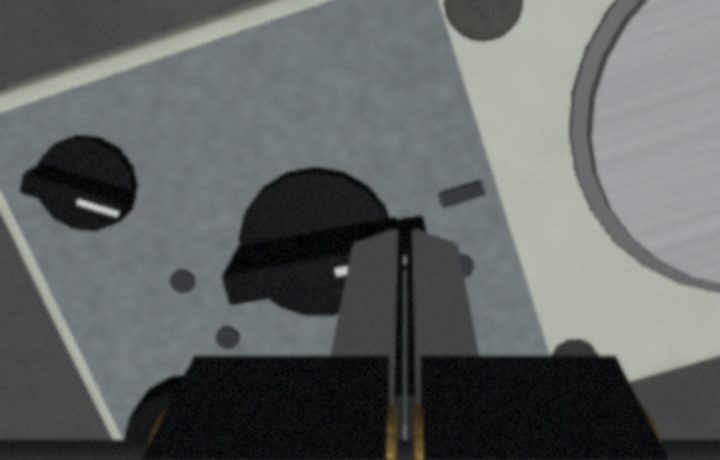

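```bash
python3 - <<'E'
from h import *
s=sensors.sense();T=pose(s);im=snapshot('scene')[:,:,::-1].copy();c,E=cam('scene')
im=cv2.resize(im,None,fx=4,fy=4,interpolation=cv2.INTER_CUBIC)
for z,col in((.014,(0,0,255)),(-.02,(0,255,0)),(0,(255,0,0))):
    q=proj(c,E,(T@[0,0,z,1])[:3]);print(z,q);cv2.circle(im,tuple((q*4+1.5).astype(int)),4,col,1)
q=(proj(c,E,(T@[0,0,0,1])[:3])*4).astype(int)
cv2.imwrite('pics/s2.png',im[q[1]-300:q[1]+220,q[0]-330:q[0]+330])
E
```

```text
0.014 [363.99421816 230.42491406]
-0.02 [364.45689156 214.17090926]
0 [364.18315738 223.78736168]
```

View pics/s2.png

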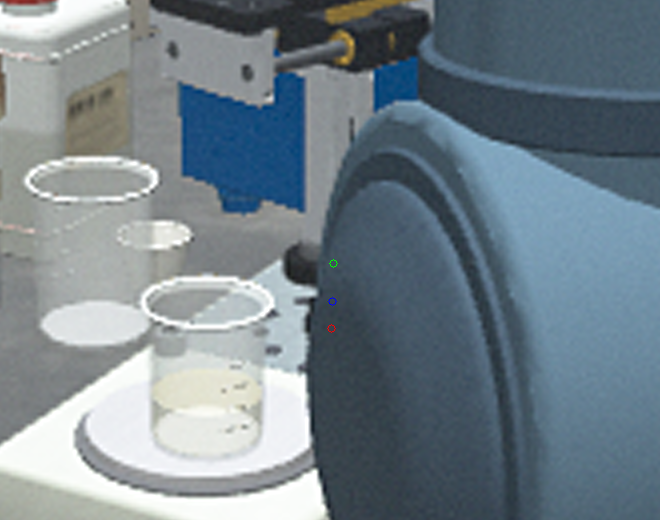

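The scene view is blocked by the arm. From the wrist view, the 94 mm finger gap spans 192 px, so the visible tips are about 0.19 m deep. That puts them around 20 mm behind the TCP, so they would be passing over the bar, which fits the zero force. I'll back off clear and probe downward gently.

Request:
send_rows(series=[[0,0.0096,-0.0044,0,0,0,0],[0,0.0096,-0.0044,0,0,0,0],[0,0,0,0.003,0,0,-0.106],[0,0,0,0.004,0,0,-0.106],[0,0,0,0.004,0,0,-0.106]])

```text
t: 7.3
eef_pos: [0.4586, -0.2107, 0.0684]
eef_rot: [-0.0, -0.072, 0.997, -0.0]
contact_force: [0.7, 0.9, -0.6]
finger_gap: 0.0006
gripper_force: 0.0
```

Request:
send_rows(series=[[0,0,0,0.001,0,0,0],[0,0,0,0.001,0,0,0],[0,0,0,0.001,0,0,0],[0,0,0,0.001,0,0,0],[0,0,0,0.001,0,0,0]])

```text
t: 7.8
eef_pos: [0.4596, -0.2105, 0.0635]
eef_rot: [0.0, -0.07, 0.998, -0.0]
contact_force: [0.1, -0.3, 0.3]
finger_gap: 0.0003
gripper_force: 0.0
```

```bash
python3 st.py; python3 - <<'E'
from h import *
cv2.imwrite('pics/w4.png',snapshot('wrist')[:,:,::-1])
E
```

```text
t 7.8 local mm [-25.   26.9] r 36.70326200122025 z 0.0635 push-dir dial angle 0.05831061996252629 Ftool [-0.1 -0.3 -0.3] gap 0.0003315618053934332
t,r mm [-25.   26.9]
```

View pics/w4.png

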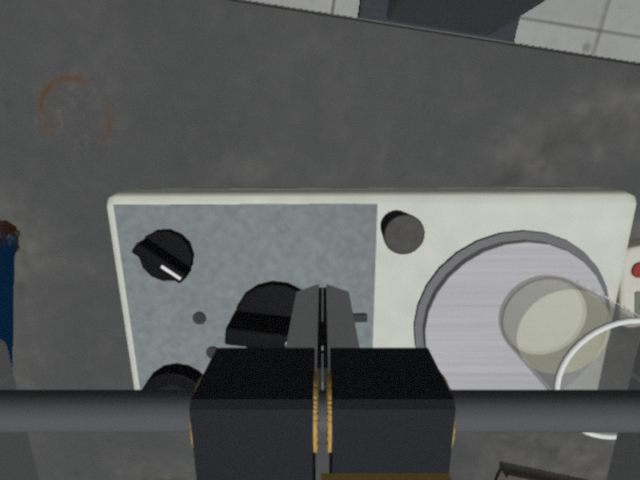

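Request:
send_rows(series=[[0,0,0,0.001,0,0,0],[0,0,0,0.001,0,0,0],[0,0,0,0.001,0,0,0],[0,0,0,0,0,0,0],[0,0,0,0,0,0,0]])

```text
t: 8.35
eef_pos: [0.4596, -0.2105, 0.0604]
eef_rot: [-0.0, -0.071, 0.998, 0.0]
contact_force: [0.9, -0.5, 0.7]
finger_gap: 0.0004
gripper_force: 0.0
```

No force with the stated tip already below deck level, so the tips do sit about 20 mm behind the TCP. I'll lower to TCP z ≈ 0.051 (tip about 0.072) and approach.

Request:
send_rows(series=[[0,0,-0.001,0.003,0,0,0],[0,0,-0.001,0.003,0,0,0],[0,-0.003,0,0.0035,0,0,0],[0,-0.004,0,0,0,0,0],[0,-0.003,0,0,0,0,0]])

```text
t: 8.85
eef_pos: [0.4701, -0.211, 0.0508]
eef_rot: [-0.0, -0.071, 0.998, 0.0]
contact_force: [-0.4, 0.5, -0.1]
finger_gap: 0.0004
gripper_force: 0.0
```

Request:
send_rows(series=[[0,-0.001,0,0,0,0,0],[0,-0.001,0,0,0,0,0],[0,-0.001,0,0,0,0,0],[0,-0.001,0,0,0,0,0],[0,-0.001,0,0,0,0,0]])

```text
t: 9.35
eef_pos: [0.4737, -0.2104, 0.0509]
eef_rot: [-0.001, -0.071, 0.997, 0.0]
contact_force: [-6.2, -1.7, 3.2]
finger_gap: 0.0004
gripper_force: 3.4
```

```bash
python3 st.py
```

```text
t 9.35 local mm [-11.  25.] r 27.357320033302468 z 0.0509 push-dir dial angle 0.009833763418782837 Ftool [ 6.4 -0.8 -3.1] gap 0.00035199916909669897
t,r mm [-11.  25.]
```

Request:
send_rows(series=[[0,-0.0013,0.0006,0,0,0,0.052],[0,-0.0013,0.0006,0,0,0,0.052],[0,-0.0013,0.0006,0,0,0,0.052],[0,-0.0013,0.0006,0,0,0,0.052],[0,0,0,0,0,0,0]])

```text
t: 9.85
eef_pos: [0.4801, -0.2077, 0.051]
eef_rot: [0.0, 0.033, 0.999, -0.0]
contact_force: [0.4, -0.1, 0.8]
finger_gap: 0.0004
gripper_force: 0.0
```

```bash
python3 st.py
```

```text
t 9.85 local mm [-4.3 26.8] r 27.159318504531257 z 0.051 push-dir dial angle 11.957498102111913 Ftool [-0.4 -0.1 -0.8] gap 0.0003981950454915952
t,r mm [-9.8 25.3]
```

Click to step 1. Continue along the arc.

Request:
send_rows(series=[[0,-0.00134,0.00048,0,0,0,0.0524],[0,-0.00134,0.00048,0,0,0,0.0524],[0,-0.00134,0.00048,0,0,0,0.0524],[0,-0.00134,0.00048,0,0,0,0.0524],[0,-0.00134,0.00048,0,0,0,0.0524]])

```text
t: 10.35
eef_pos: [0.4848, -0.2058, 0.0506]
eef_rot: [-0.003, 0.164, 0.986, 0.0]
contact_force: [-9.0, 0.4, 6.4]
finger_gap: 0.0004
gripper_force: 4.8
```

Request:
send_rows(series=[[0,-0.00134,0.00048,0,0,0,0.0524],[0,-0.00134,0.00048,0,0,0,0.0524],[0,-0.00134,0.00048,0,0,0,0.0524],[0,0,0,0,0,0,0],[0,0,0,0,0,0,0]])

```text
t: 10.85
eef_pos: [0.4909, -0.2062, 0.0508]
eef_rot: [-0.0, 0.24, 0.971, 0.0]
contact_force: [-0.3, 0.8, 0.2]
finger_gap: -0.0
gripper_force: 0.6
```

```bash
python3 st.py
```

```text
t 10.85 local mm [ 6.6 26.7] r 27.520855904862177 z 0.0508 push-dir dial angle 35.90600708796748 Ftool [ 0.7  0.6 -0.2] gap -2.835767931287631e-05
t,r mm [-10.3  25.5]
```

```bash
cat > bar.py <<'E'
from h import *
s=sensors.sense();im=snapshot('wrist');c,T=cam('wrist',s);x,y,yw=np.load('dial.npy');r=np.radians(yw)
Rz=np.array([[np.cos(r),-np.sin(r)],[np.sin(r),np.cos(r)]])
cv2.imwrite('pics/bar.png',im[:,:,::-1])
g=im.min(2)
out=[]
for v,u in np.argwhere(g>150):
    p=Rz.T@(ray(c,T,u,v,.08)[:2]-[x,y])
    if np.hypot(*p)<.037: out.append([*p,u,v])
o=np.array(out);print(len(o))
if len(o):
    a=np.degrees(np.arctan2(o[:,0],o[:,1]));print('px',o[:,2:].mean(0),'r mm',np.hypot(o[:,0],o[:,1]).min()*1e3,np.hypot(o[:,0],o[:,1]).max()*1e3,'angle med',np.median(a),np.percentile(a,[5,95]))
    if len(o)>8:
        d=cv2.fitLine(o[:,:2].astype(np.float32),cv2.DIST_L2,0,1e-4,1e-4).ravel();print('line dir angle',np.degrees(np.arctan2(d[0],d[1]))%180)
E
python3 bar.py
```

```text
9
px [286.11111111 331.33333333] r mm 8.918073988053045 9.969005138760936 angle med 49.13313676191125 [44.98261352 53.76569748]
line dir angle 143.7147
```

```bash
python3 - <<'E'
import cv2
im=cv2.imread('pics/bar.png');cv2.imwrite('pics/bar_c.png',cv2.resize(im[210:400,180:440],None,fx=3,fy=3,interpolation=cv2.INTER_CUBIC))
E
```

View pics/bar_c.png

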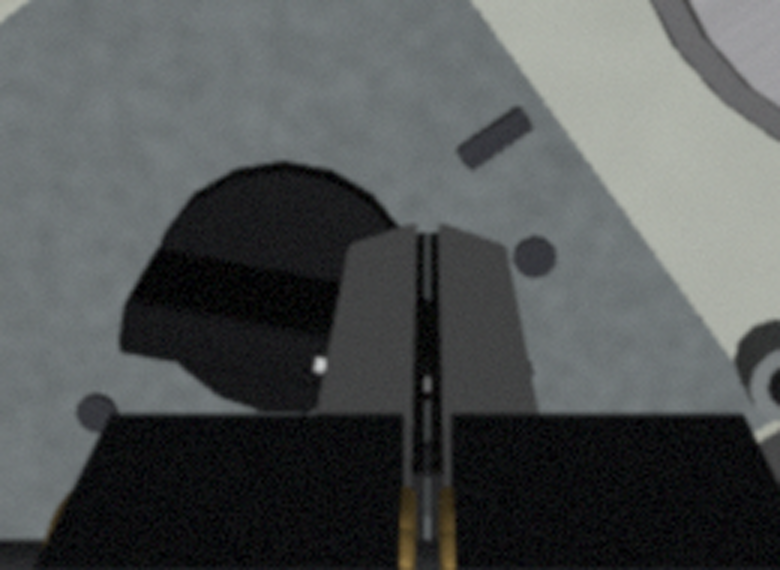

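The dial is now at step 2: the bar's face slopes clockwise ahead of the finger, its inner line end is at crop (320,365), and the finger is 24° behind. Continuing.

Request:
send_rows(series=[[0,-0.00134,0.0005,0,0,0,0.0524],[0,-0.00134,0.0005,0,0,0,0.0524],[0,-0.00134,0.0005,0,0,0,0.0524],[0,-0.00134,0.0005,0,0,0,0.0524],[0,-0.00134,0.0005,0,0,0,0.0524]])

```text
t: 11.4
eef_pos: [0.4978, -0.2078, 0.0508]
eef_rot: [-0.0, 0.366, 0.931, 0.0]
contact_force: [-3.2, 2.4, 1.5]
finger_gap: 0.0003
gripper_force: 1.9
```

Request:
send_rows(series=[[0,-0.00134,0.0005,0,0,0,0.0524],[0,-0.00134,0.0005,0,0,0,0.0524],[0,-0.00134,0.0005,0,0,0,0.0524],[0,-0.00134,0.0005,0,0,0,0.0524],[0,0,0,0,0,0,0]])

```text
t: 11.9
eef_pos: [0.5017, -0.2088, 0.0505]
eef_rot: [-0.003, 0.461, 0.888, 0.001]
contact_force: [-5.5, 6.5, 5.3]
finger_gap: 0.0003
gripper_force: 3.8
```

```bash
python3 st.py; python3 bar.py
```

```text
t 11.9 local mm [17.  22.7] r 28.330273927122906 z 0.0505 push-dir dial angle 62.9936671626199 Ftool [ 8.6 -0.7 -5.2] gap 0.00027653160972914337
t,r mm [-12.5  25.4]
5
px [286.6 333.2] r mm 9.28548143837711 9.789936502062297 angle med 65.43457031284507 [62.83198901 68.63862053]
```

Request:
send_rows(series=[[0,-0.0013,0.0005,0,0,0,0.052],[0,-0.0013,0.0005,0,0,0,0.052],[0,0,0,0,0,0,0],[0,0,0,0,0,0,0],[0,0,0,0,0,0,0]])

```text
t: 12.45
eef_pos: [0.5056, -0.2125, 0.051]
eef_rot: [0.0, 0.506, 0.863, 0.0]
contact_force: [0.3, 2.5, -0.1]
finger_gap: 0.0006
gripper_force: 0.8
```

```bash
python3 st.py; python3 bar.py
```

```text
t 12.45 local mm [20.3 18.5] r 27.44492070203309 z 0.051 push-dir dial angle 68.89973711798156 Ftool [2.  1.4 0.1] gap 0.0005856021062888642
t,r mm [-9.9 25.6]
10
px [286.8 330.5] r mm 9.452154921103133 10.523531817044462 angle med 78.09604767792761 [73.71020877 82.98041439]
line dir angle 161.3169
```

Step 3 (line end angle went 49°→78°). Last click.

Request:
send_rows(series=[[0,-0.00134,0.0005,0,0,0,0.0524],[0,-0.00134,0.0005,0,0,0,0.0524],[0,-0.00134,0.0005,0,0,0,0.0524],[0,-0.00134,0.0005,0,0,0,0.0524],[0,-0.00134,0.0005,0,0,0,0.0524]])

```text
t: 13.0
eef_pos: [0.5101, -0.2167, 0.0509]
eef_rot: [-0.001, 0.615, 0.788, 0.001]
contact_force: [-2.1, 7.4, 2.9]
finger_gap: 0.0004
gripper_force: 3.5
```

Request:
send_rows(series=[[0,-0.00134,0.0005,0,0,0,0.0524],[0,-0.00134,0.0005,0,0,0,0.0524],[0,-0.00134,0.0005,0,0,0,0.0524],[0,0,0,0,0,0,0],[0,0,0,0,0,0,0]])

```text
t: 13.5
eef_pos: [0.5124, -0.2196, 0.0509]
eef_rot: [-0.001, 0.674, 0.738, 0.001]
contact_force: [-0.7, 5.2, 2.4]
finger_gap: 0.0004
gripper_force: 3.4
```

```bash
python3 st.py; python3 bar.py
```

```text
t 13.5 local mm [26.  10.5] r 28.052201210155562 z 0.0509 push-dir dial angle 92.95159288693493 Ftool [ 5.2 -0.3 -2.3] gap 0.00043691508251230256
t,r mm [-11.8  25.5]
3
px [287. 332.] r mm 9.66130309490462 9.68298016559826 angle med 93.4932829991728 [90.67107741 96.32381324]
```

Request:
send_rows(series=[[0,-0.0013,0.0005,0,0,0,0.052],[0,-0.0013,0.0005,0,0,0,0.052],[0,0,0,0,0,0,0],[0,0,0,0,0,0,0],[0,0,0,0,0,0,0]])

```text
t: 14.05
eef_pos: [0.5139, -0.2243, 0.0511]
eef_rot: [0.001, 0.712, 0.702, -0.0]
contact_force: [1.6, 0.1, -0.4]
finger_gap: 0.0005
gripper_force: 0.3
```

```bash
python3 st.py; python3 bar.py
```

```text
t 14.05 local mm [26.8  5.6] r 27.3902647488761 z 0.0511 push-dir dial angle 98.88632567395173 Ftool [0.1 1.6 0.4] gap 0.0005327637839984843
t,r mm [-9.6 25.6]
9
px [286.88888889 330.66666667] r mm 9.349435496769425 10.365443233563415 angle med 107.96211898075215 [103.36191893 111.80305797]
line dir angle 26.67897
```

Step 4 reached. Back off, lift and turn back, then verify before pressing.

Request:
send_rows(series=[[0,0.003,0,0,0,0,0],[0,0.004,0,0,0,0,0],[0,0,0,-0.02,0,0,0],[0,0,0,-0.02,0,0,0],[0,0,0,-0.02,0,0,0]])

```text
t: 14.6
eef_pos: [0.5135, -0.2165, 0.1115]
eef_rot: [-0.0, 0.712, 0.702, -0.0]
contact_force: [-0.8, -0.6, 0.1]
finger_gap: 0.0007
gripper_force: 0.0
```

Request:
send_rows(series=[[0,0,0,-0.015,0,0,-0.149],[0,0,0,-0.015,0,0,-0.149],[0,0,0,-0.015,0,0,-0.149],[0,0,0,-0.015,0,0,-0.149],[0,0,0,-0.015,0,0,-0.149]])

```text
t: 15.1
eef_pos: [0.5136, -0.2165, 0.1866]
eef_rot: [0.0, 0.405, 0.914, -0.0]
contact_force: [-0.1, -0.1, 0.9]
finger_gap: 0.0006
gripper_force: 0.0
```

Request:
send_rows(series=[[0,0,0,0,0,0,-0.149],[0,0,0,0,0,0,-0.149],[0,0,0,0,0,0,-0.149],[0,0,0,0,0,0,-0.149],[0,0,0,0,0,0,-0.149]])

```text
t: 15.6
eef_pos: [0.5136, -0.2166, 0.1859]
eef_rot: [-0.0, 0.044, 0.999, -0.0]
contact_force: [-0.4, -0.4, 0.7]
finger_gap: 0.0006
gripper_force: 0.0
```

```bash
python3 st.py; python3 bar.py; python3 - <<'E'
from h import *
c=get_calibration('wrist');T1=np.load('w1pose.npy')@np.array(c['mount'])
for z in(0,.1,.15): print(z,'box edge',ray(c,T1,160,180,z)[:2].round(3),ray(c,T1,110,385,z)[:2].round(3),'glass',ray(c,T1,315,370,z)[:2].round(3))
im=cv2.imread('pics/bar.png')
s=sensors.sense();T=pose(s)@np.array(c['mount']);q=proj(c,T,[.547,-.2885,.072]);print('btn px',q)
u,v=q.astype(int);w=im[max(v-45,0):v+45,max(u-45,0):u+45];g=cv2.cvtColor(w,cv2.COLOR_BGR2GRAY)
cv2.imwrite('pics/fin.png',im)
cs=cv2.HoughCircles(cv2.medianBlur(g,3),cv2.HOUGH_GRADIENT,1,20,param1=80,param2=12,minRadius=10,maxRadius=30)
if cs is not None:
    for a,b,r in cs[0][:4]:
        p=ray(c,T,a+max(u-45,0),b+max(v-45,0),.072);print('circ',a+max(u-45,0),b+max(v-45,0),r,p.round(4))
E
```

```text
t 15.6 local mm [27.6 13.3] r 30.65314455386432 z 0.1859 push-dir dial angle 13.183724394800123 Ftool [ 0.3 -0.4 -0.7] gap 0.0006043893080726423
t,r mm [23.9 19.2]
91
px [293.61538462 233.73626374] r mm 9.290145287574289 32.62829514816647 angle med 111.27686602908561 [107.11717556 114.90136793]
line dir angle 112.05855
0 box edge [ 0.464 -0.415] [ 0.709 -0.484] glass [ 0.672 -0.243]
0.1 box edge [ 0.451 -0.375] [ 0.636 -0.427] glass [ 0.609 -0.246]
0.15 box edge [ 0.445 -0.355] [ 0.599 -0.398] glass [ 0.577 -0.247]
btn px [240.37660919 280.4932664 ]
circ 244.5 274.5 22.5 [ 0.542  -0.2843  0.072 ]
```

View pics/bar.png

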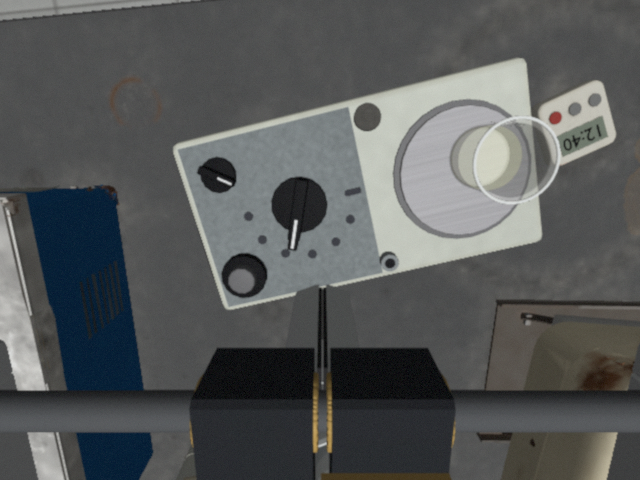

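The picture shows the pointer's white line running (297,222)→(290,248), towards the fourth dot at (285,253). Button key is at about (241,280). I'll quickly compare line and dot directions in both pictures.

```bash
python3 - <<'E'
from h import *
c=get_calibration('wrist');x,y,yw=np.load('dial.npy')
for f,T,(u0,u1,v0,v1),dots in(('w1',np.load('w1pose.npy'),(338,384,224,246),None),('bar',pose(sensors.sense()),(280,306,212,256),[(352,191),(350,219),(335,242),(312,254),(285,253),(262,240),(248,216)])):
    T=T@np.array(c['mount']);im=cv2.imread(f'pics/{f}.png').min(2)
    for th in(120,150,180):
        q=np.argwhere(im[v0:v1,u0:u1]>th)
        p=np.array([ray(c,T,u+u0,v+v0,.08)[:2] for v,u in q],np.float32)
        d=cv2.fitLine(p,cv2.DIST_L2,0,1e-4,1e-4).ravel();print(f,th,len(p),'cw angle from bar mark',(90+yw-np.degrees(np.arctan2(d[1],d[0])))%180)
    if dots:
        P=np.array([ray(c,T,u,v,.052)[:2] for u,v in dots]);ctr=(P[0]+P[6])/2;a=P-ctr
        print('ctr',ctr,'dots',((90+yw-np.degrees(np.arctan2(a[:,1],a[:,0])))%360).round(1))
    k=np.argwhere((im[255:305,215:270]>85)) if dots else None
    if dots:
        n,l,st,ce=cv2.connectedComponentsWithStats((cv2.inRange(im[258:300,222:262],85,140)));print([(st[i].tolist(),(ce[i]+[222,258]).round(1).tolist()) for i in range(1,n) if st[i][4]>100])
        for u,v in((241,280),):print('key',ray(c,T,u,v,.072))
E
```

```text
w1 120 314 cw angle from bar mark 177.10800996478213
w1 150 86 cw angle from bar mark 7.19481721575869
w1 180 61 cw angle from bar mark 7.17888703997744
bar 120 397 cw angle from bar mark 72.466959626037
bar 150 91 cw angle from bar mark 111.84255662615907
bar 180 54 cw angle from bar mark 112.18664327319276
ctr [ 0.48882382 -0.23324477] dots [359.4  30.1  60.9  90.  120.1 149.1 179.4]
[([7, 11, 25, 24, 478], [241.0, 280.5]), ([0, 24, 40, 18, 190], [240.5, 295.4])]
key [ 0.54660313 -0.28791003  0.072     ]
```

```bash
python3 - <<'E'
from h import *
im=cv2.imread('pics/bar.png').min(2).astype(int)
for v in range(214,256,2): print(v,im[v,284:306].tolist())
c=get_calibration('wrist');T=pose(sensors.sense())@np.array(c['mount']);x,y,yw=np.load('dial.npy')
for th in(105,112,120):
    a=np.radians(90+yw-th);print(th,[proj(c,T,[x+r*np.cos(a),y+r*np.sin(a),.08]).round(1).tolist() for r in(-.024,0,.01,.034)])
E
```

```text
214 [32, 32, 31, 31, 24, 31, 25, 26, 24, 30, 33, 31, 30, 32, 35, 31, 34, 30, 18, 25, 30, 32]
216 [33, 32, 32, 31, 30, 33, 23, 25, 26, 30, 31, 31, 31, 33, 35, 34, 35, 30, 18, 18, 31, 32]
218 [30, 39, 30, 30, 28, 31, 20, 25, 34, 35, 44, 40, 40, 37, 28, 34, 35, 27, 21, 25, 35, 34]
220 [33, 37, 33, 34, 33, 24, 23, 30, 31, 59, 143, 177, 177, 132, 58, 34, 34, 26, 26, 26, 32, 32]
222 [33, 36, 33, 30, 28, 24, 26, 28, 39, 78, 173, 218, 208, 148, 59, 38, 28, 20, 22, 33, 35, 34]
224 [31, 34, 32, 34, 29, 28, 24, 30, 40, 98, 178, 215, 189, 116, 52, 31, 29, 23, 25, 31, 36, 36]
226 [28, 25, 32, 31, 27, 19, 26, 28, 56, 136, 201, 216, 171, 81, 39, 27, 29, 18, 26, 33, 33, 33]
228 [92, 61, 44, 35, 25, 23, 21, 33, 63, 164, 217, 216, 164, 71, 37, 31, 22, 23, 29, 34, 30, 34]
230 [122, 122, 115, 107, 74, 35, 30, 39, 82, 171, 218, 198, 135, 54, 37, 28, 19, 22, 32, 32, 28, 36]
232 [121, 125, 123, 107, 71, 35, 27, 50, 124, 190, 215, 176, 95, 43, 35, 32, 31, 62, 77, 88, 99, 105]
234 [127, 127, 120, 97, 51, 28, 28, 59, 155, 209, 218, 169, 74, 36, 34, 34, 68, 107, 123, 123, 124, 126]
236 [124, 125, 119, 93, 47, 
[... 547 characters left out ...]
 214, 175, 93, 38, 35, 83, 111, 121, 126, 126, 125, 125, 126, 130]
248 [119, 109, 105, 85, 48, 46, 99, 147, 165, 131, 62, 33, 50, 97, 119, 124, 127, 126, 128, 124, 126, 125]
250 [68, 66, 66, 61, 76, 93, 99, 95, 91, 77, 70, 74, 98, 116, 125, 123, 125, 126, 124, 123, 118, 121]
252 [60, 63, 62, 63, 63, 78, 108, 125, 126, 120, 121, 120, 123, 126, 126, 124, 124, 124, 121, 124, 124, 121]
254 [60, 63, 65, 66, 65, 87, 117, 126, 126, 123, 123, 123, 126, 122, 123, 122, 121, 122, 124, 124, 121, 123]
105 [[297.6, 177.5], [297.0, 208.3], [296.8, 220.8], [296.2, 249.8]]
112 [[301.4, 177.9], [297.0, 208.3], [295.3, 220.6], [291.1, 249.4]]
120 [[305.6, 178.9], [297.0, 208.3], [293.6, 220.3], [285.4, 248.1]]
```

The line measures 112°, 8° short of dot 4 (120°). The detent's friction leaves the dial short after each click, as it did on the earlier ones. I'll go back the same way and nudge it the rest.

Request:
send_rows(series=[[0,0,0,0,0,0,0.149],[0,0,0,0,0,0,0.149],[0,0,0,0,0,0,0.149],[0,0,0,0,0,0,0.149],[0,0,0,0,0,0,0.149]])

```text
t: 16.15
eef_pos: [0.5136, -0.2166, 0.1859]
eef_rot: [0.0, 0.412, 0.911, -0.0]
contact_force: [0.1, -0.3, 0.1]
finger_gap: 0.0003
gripper_force: 0.0
```

Request:
send_rows(series=[[0,0,0,0.015,0,0,0.149],[0,0,0,0.015,0,0,0.149],[0,0,0,0.015,0,0,0.149],[0,0,0,0.015,0,0,0.149],[0,0,0,0.015,0,0,0.149]])

```text
t: 16.65
eef_pos: [0.5136, -0.2166, 0.1104]
eef_rot: [0.0, 0.715, 0.699, -0.0]
contact_force: [0.1, -0.2, 0.3]
finger_gap: 0.0008
gripper_force: 0.0
```

Request:
send_rows(series=[[0,0,0,0.02,0,0,0],[0,0,0,0.02,0,0,0],[0,0,0,0.02,0,0,0],[0,-0.004,0,0,0,0,0],[0,-0.003,0,0,0,0,0]])

```text
t: 17.15
eef_pos: [0.5137, -0.224, 0.0512]
eef_rot: [-0.0, 0.712, 0.702, -0.0]
contact_force: [-0.2, -0.2, -0.3]
finger_gap: 0.0008
gripper_force: 0.0
```

Request:
send_rows(series=[[0,-0.0007,0.0003,0,0,0,0.026],[0,-0.0007,0.0003,0,0,0,0.026],[0,-0.0007,0.0003,0,0,0,0.026],[0,-0.0007,0.0003,0,0,0,0.026],[0,-0.0007,0.0003,0,0,0,0.026]])

```text
t: 17.65
eef_pos: [0.5151, -0.2277, 0.0513]
eef_rot: [0.0, 0.757, 0.654, -0.0]
contact_force: [-0.6, 0.3, -0.3]
finger_gap: 0.0006
gripper_force: 0.0
```

```bash
python3 st.py; python3 bar.py
```

```text
t 17.65 local mm [27.6  2.1] r 27.628673957866702 z 0.0513 push-dir dial angle 106.49655240936298 Ftool [ 0.2 -0.6  0.3] gap 0.0005791392233833631
t,r mm [-9.8 25.8]
9
px [286.88888889 330.66666667] r mm 9.418820478094002 10.427064903007032 angle med 114.38714070903838 [109.77353461 118.12723   ]
line dir angle 34.29936
```

Request:
send_rows(series=[[0,0.003,0,0,0,0,0],[0,0.004,0,0,0,0,0],[0,0,0,-0.02,0,0,0],[0,0,0,-0.02,0,0,0],[0,0,0,-0.02,0,0,0]])

```text
t: 18.2
eef_pos: [0.5157, -0.2199, 0.1114]
eef_rot: [-0.0, 0.756, 0.655, -0.0]
contact_force: [0.3, 0.4, 0.4]
finger_gap: 0.0007
gripper_force: 0.0
```

Request:
send_rows(series=[[0,0,0,-0.015,0,0,-0.149],[0,0,0,-0.015,0,0,-0.149],[0,0,0,-0.015,0,0,-0.149],[0,0,0,-0.015,0,0,-0.149],[0,0,0,-0.015,0,0,-0.149]])

```text
t: 18.7
eef_pos: [0.5158, -0.22, 0.1865]
eef_rot: [-0.0, 0.463, 0.886, 0.0]
contact_force: [-0.1, 0.1, 0.1]
finger_gap: 0.0004
gripper_force: 0.0
```

Request:
send_rows(series=[[0,0,0,0,0,0,-0.149],[0,0,0,0,0,0,-0.149],[0,0,0,0,0,0,-0.149],[0,0,0,0,0,0,-0.149],[0,0,0,0,0,0,-0.149]])

```text
t: 19.2
eef_pos: [0.5158, -0.22, 0.1858]
eef_rot: [-0.0, 0.109, 0.994, 0.0]
contact_force: [-0.3, -0.2, 0.6]
finger_gap: 0.0003
gripper_force: 0.0
```

```bash
python3 st.py; python3 bar.py;python3 - <<'E'
from h import *
im=cv2.imread('pics/bar.png').min(2).astype(int);c,T=cam('wrist',sensors.sense());x,y,yw=np.load('dial.npy')
for th in(112,120):
    a=np.radians(90+yw-th);print(th,[proj(c,T,[x+r*np.cos(a),y+r*np.sin(a),.08]).round(1).tolist() for r in(-.024,0,.01,.034)])
u,v=proj(c,T,[x,y,.08]).astype(int)
for r in range(v+8,v+46,3):
    w=np.clip(im[r,u-25:u+20]-140,0,None);print(r,(w@np.arange(u-25,u+20)/w.sum()).round(1) if w.sum()>60 else None,end='; ')
E
```

```text
t 19.2 local mm [29.3  9.6] r 30.83369154885352 z 0.1858 push-dir dial angle 20.63548915677177 Ftool [ 0.3 -0.2 -0.6] gap 0.0003159430174415915
t,r mm [24.1 19.3]
94
px [293.22340426 233.79787234] r mm 9.294357902280073 32.71855099747802 angle med 118.89694167878295 [113.86252759 122.46884887]
line dir angle 120.08066
112 [[297.0, 177.4], [296.7, 208.2], [296.6, 220.7], [296.2, 249.8]]
120 [[301.4, 177.9], [296.7, 208.2], [294.8, 220.5], [290.4, 249.2]]
216 None; 219 None; 222 295.1; 225 294.6; 228 294.1; 231 293.7; 234 293.1; 237 292.8; 240 292.2; 243 291.9; 246 291.3; 249 None; 252 None;
```

Line now reads 120.1°. One check that the dots agree in this picture, and the key position for the press.

```bash
python3 - <<'E'
from h import *
im=cv2.imread('pics/bar.png');g=im.min(2);c,T=cam('wrist',sensors.sense());x,y,yw=np.load('dial.npy')
for k in range(7):
    a=np.radians(90+yw-30*k);u,v=proj(c,T,[x+.046*np.cos(a),y+.046*np.sin(a),.052]).round().astype(int)
    w=g[v-7:v+8,u-7:u+8].astype(float);m=np.clip(np.median(w)-25-w,0,None);yy,xx=np.mgrid[-7:8,-7:8]
    if m.sum()>0:
        p=ray(c,T,u+(m*xx).sum()/m.sum(),v+(m*yy).sum()/m.sum(),.052)[:2]-[x,y];print(k,(90+yw-np.degrees(np.arctan2(p[1],p[0]))).round(1)%360,end=' | ')
u,v=proj(c,T,[.547,-.2885,.072]).astype(int)
n,l,st,ce=cv2.connectedComponentsWithStats(cv2.inRange(g[v-22:v+23,u-22:u+23],85,160))
for i in range(1,n):
    if st[i][4]>100:
        print(st[i],ray(c,T,*(ce[i]+[u-22,v-22]),.072).round(4))
Tt=pose(sensors.sense());print('tool shift to btn',(Tt[:3,:3].T@(np.array([.5465,-.2885,.066])-Tt[:3,3])).round(4))
E
```

```text
0 0.6 | 1 30.6 | 2 60.2 | 3 89.7 | 4 119.5 | 5 148.8 | 6 178.4 | [  0   0  45  45 394] [ 0.5504 -0.2946  0.072 ]
[ 11  12  26  23 473] [ 0.5471 -0.2879  0.072 ]
tool shift to btn [-0.0446 -0.0604  0.1198]
```

Dots check out at 120° for step 4, key at (0.547, −0.288). Now moving over the button and down.

Request:
send_rows(series=[[0,-0.009,-0.012,0,0,0,0],[0,-0.009,-0.012,0,0,0,0],[0,-0.009,-0.012,0,0,0,0],[0,-0.009,-0.012,0,0,0,0],[0,-0.009,-0.012,0,0,0,0]])

```text
t: 19.75
eef_pos: [0.5469, -0.2906, 0.1858]
eef_rot: [-0.0, 0.113, 0.994, 0.0]
contact_force: [-0.6, -0.0, 0.1]
finger_gap: 0.0003
gripper_force: 0.0
```

Request:
send_rows(series=[[0,0,0,0.024,0,0,0],[0,0,0,0.024,0,0,0],[0,0,0,0.024,0,0,0],[0,0,0,0.024,0,0,0],[0,0,0,0.024,0,0,0]])

```text
t: 20.25
eef_pos: [0.5467, -0.2901, 0.0648]
eef_rot: [0.0, 0.113, 0.994, -0.0]
contact_force: [-0.2, -0.3, 0.2]
finger_gap: 0.0001
gripper_force: 0.0
```

Request:
send_rows(series=[[0,0,0,0.002,0,0,0],[0,0,0,0.002,0,0,0],[0,0,0,0.002,0,0,0],[0,0,0,0.002,0,0,0],[0,0,0,0.002,0,0,0]])

```text
t: 20.75
eef_pos: [0.547, -0.2895, 0.057]
eef_rot: [0.001, 0.112, 0.994, -0.001]
contact_force: [-0.4, 1.0, 0.1]
finger_gap: 0.0004
gripper_force: 0.0
```

Request:
send_rows(series=[[0,0,0,0.001,0,0,0],[0,0,0,0.001,0,0,0],[0,0,0,0.001,0,0,0],[0,0,0,0.001,0,0,0],[0,0,0,0.001,0,0,0]])

```text
t: 21.25
eef_pos: [0.5464, -0.2889, 0.0509]
eef_rot: [0.0, 0.112, 0.994, 0.0]
contact_force: [0.4, 0.5, -0.4]
finger_gap: 0.0006
gripper_force: 0.0
```

Request:
send_rows(series=[[0,0,0,0.001,0,0,0],[0,0,0,0.001,0,0,0],[0,0,0,0.001,0,0,0],[0,0,0,0,0,0,0],[0,0,0,0,0,0,0]])

```text
t: 21.75
eef_pos: [0.5464, -0.2889, 0.0481]
eef_rot: [-0.0, 0.112, 0.994, 0.0]
contact_force: [-0.5, 0.1, 2.0]
finger_gap: 0.0006
gripper_force: 0.8
```

Request:
send_rows(series=[[0,0,0,0.001,0,0,0],[0,0,0,0.001,0,0,0],[0,0,0,0.001,0,0,0],[0,0,0,0,0,0,0],[0,0,0,0,0,0,0]])

```text
t: 22.25
eef_pos: [0.5464, -0.289, 0.0451]
eef_rot: [0.0, 0.112, 0.994, -0.0]
contact_force: [-1.8, 0.8, 2.6]
finger_gap: 0.0003
gripper_force: 1.7
```

Request:
send_rows(series=[[0,0,0,0.001,0,0,0],[0,0,0,0.001,0,0,0],[0,0,0,0,0,0,0],[0,0,0,0,0,0,0],[0,0,0,0,0,0,0]])

```text
t: 22.75
eef_pos: [0.5464, -0.289, 0.0431]
eef_rot: [0.0, 0.112, 0.994, -0.0]
contact_force: [-1.8, 2.3, 3.6]
finger_gap: 0.0004
gripper_force: 2.3
```

Force is still rising as a spring would; continue until the hard stop shows.

Request:
send_rows(series=[[0,0,0,0.001,0,0,0],[0,0,0,0.001,0,0,0],[0,0,0,0,0,0,0],[0,0,0,0,0,0,0],[0,0,0,0,0,0,0]])

```text
t: 23.25
eef_pos: [0.5465, -0.289, 0.0426]
eef_rot: [-0.0, 0.112, 0.994, -0.0]
contact_force: [-4.6, 4.2, 12.7]
finger_gap: 0.0006
gripper_force: 6.6
```

Request:
send_rows(series=[[0,0,0,0.001,0,0,0],[0,0,0,0,0,0,0],[0,0,0,0,0,0,0],[0,0,0,0,0,0,0],[0,0,0,0,0,0,0]])

```text
t: 23.75
eef_pos: [0.5466, -0.2891, 0.0425]
eef_rot: [-0.0, 0.112, 0.994, 0.0]
contact_force: [-7.1, 4.7, 18.3]
finger_gap: 0.0002
gripper_force: 9.0
```

Hard stop at z ≈ 0.0425 with 18 N, so the button is fully in. Now release and rise clear.

Request:
send_rows(series=[[0,0,0,-0.003,0,0,0],[0,0,0,-0.004,0,0,0],[0,0,0,-0.005,0,0,0],[0,0,0,-0.01,0,0,0],[0,0,0,-0.02,0,0,0]])

```text
t: 24.25
eef_pos: [0.5451, -0.288, 0.0805]
eef_rot: [-0.002, 0.112, 0.994, 0.001]
contact_force: [-0.4, -1.0, -0.2]
finger_gap: 0.0002
gripper_force: 0.0
```

Request:
send_rows(series=[[0,0.004,0.012,-0.025,0,0,0],[0,0.004,0.012,-0.025,0,0,0],[0,0.004,0.012,-0.025,0,0,0],[0,0.004,0.012,-0.02,0,0,0],[0,0,0,0,0,0,0]])

```text
t: 24.75
eef_pos: [0.5432, -0.2387, 0.1806]
eef_rot: [0.003, 0.111, 0.994, -0.001]
contact_force: [0.6, 0.2, -0.4]
finger_gap: 0.0007
gripper_force: 0.0
```

```bash
python3 st.py; python3 bar.py; python3 - <<'E'
from h import *
im=cv2.imread('pics/bar.png');g=im.min(2);c,T=cam('wrist',sensors.sense())
for n,p in(('key',[.547,-.288,.072]),('stopper',[.4235,-.1754,.074])):
    u,v=proj(c,T,p).astype(int);print(n,(u,v))
    if n=='key' and 22<v<458 and 22<u<618:
        k,l,st,ce=cv2.connectedComponentsWithStats(cv2.inRange(g[v-22:v+23,u-22:u+23],85,160))
        for i in range(1,k):
            if st[i][4]>100: print(st[i],ray(c,T,*(ce[i]+[u-22,v-22]),.072).round(4))
    if n=='stopper': print(g[max(v-1,0):v+2,u-1:u+2].tolist())
E
```

```text
t 24.75 local mm [ 53.8 -12.8] r 55.309592617281524 z 0.1806 push-dir dial angle 20.917179537431792 Ftool [-0.6  0.3  0.4] gap 0.0007216832576392198
t,r mm [54.8  7.3]
106
px [308.04716981 195.83018868] r mm 9.458277949502813 32.942704551083466 angle med 118.83910457734319 [113.78986283 122.28388614]
line dir angle 120.1383
key (np.int64(263), np.int64(255))
[  0   0  45  45 399] [ 0.5531 -0.2936  0.072 ]
[ 10   8  27  26 537] [ 0.5453 -0.2875  0.072 ]
stopper (np.int64(370), np.int64(61))
[[82, 83, 83], [83, 81, 82], [84, 84, 82]]
```

The dial still reads 120° (step 4), the key is back out, and the arm is clear. Handing in.

```bash
python3 -c "
from workcell import job
print(job.hand_in())"
```

```text
the job is handed in; nothing more can be done
None
```

The job is handed in at about 25 s (no verdict shown): the speed dial was pushed to step 4 and its pointer reads 120°, and the start button was then pressed to its hard stop and released.

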